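# Roll the long tin up into its pocket

## Task

The sloping two-lane gutter holds two round tins lying on their sides at its low end. With the fingertips push the longer tin steadily up its own lane, over the small ramp and into the pocket against the stop plate, so that it stays there and does not roll back; then take the hand away. Only push it: do not pick it up or flick it, and leave the shorter tin and everything else on the table alone.

Things in the scene. Friction and masses are not known exactly. Their poses are not given: they have to be found in the camera images.
- gutter: Fixed aluminium gutter, two lanes side by side, 349 mm long (161 mm of it to the low end, along the slope), 220 mm wide. Origin on the table under its middle; x level, towards its high end; y left; z up. Floor rises 0.09 rad, 35 mm above the table over the origin. Lane middles at y +54 and -54 mm, each 104 mm wide inside; walls 4 mm thick, 26 mm above the floor.
- low_lip (a point): Middle of the top inner edge of the cross lip that closes both lanes at the gutter's low end: 6 mm thick, 12 mm above the gutter floor. It reaches only under the curve of the tins, so their rear sides are free to touch above it; the table behind it is bare.
- pocket_left (a point): Pocket of the left lane (looking up the gutter): where the mid-axis of a seated tin lies, mid-lane, 33 mm above the sloping floor. x up the slope, y across to the left, z square to the floor. Here a ramp climbs from the floor at x -57 mm to a 4 mm crest at x -17 mm, then drops upright to the floor; the stop plate, 46 mm high, has its face at x +34 mm. A seated tin has 2 mm play. Fixed; place along lane varies.
- pocket_right (a point): Pocket of the right lane (looking up the gutter): where the mid-axis of a seated tin lies, mid-lane, 33 mm above the sloping floor. x up the slope, y across to the left, z square to the floor. Here a ramp climbs from the floor at x -57 mm to a 4 mm crest at x -17 mm, then drops upright to the floor; the stop plate, 46 mm high, has its face at x +34 mm. A seated tin has 2 mm play. Fixed; place along lane varies.
- long_tin_center (a point): Plain steel tin with a paper band, a cylinder 66 mm in diameter and 90 mm long, about 0.24 to 0.48 kg, lying on its side across its lane so that it rolls along the lane. Point: the middle of its axis (33 mm above the gutter floor, square to it). The tin to push; it starts in either lane, resting against the low lip. It rolls or slips easily; under 10 N takes it over the crest. Its frame turns with it as it rolls.
- short_tin_center (a point): Plain steel tin with a paper band, a cylinder 66 mm in diameter and 52 mm long, about 0.2 kg, lying on its side across its lane so that it rolls along the lane. Point: the middle of its axis (33 mm above the gutter floor, square to it). Starts in the other lane against the low lip and must stay there. Its frame turns with it as it rolls.
- cake_ring: Bystander: steel cake ring, 70 mm across, 45 mm high, standing beside the gutter. Origin: centre of its underside.
- tart_cup: Bystander: small aluminium tart cup, 72 mm across, 32 mm high, beside the gutter. Origin: centre of its underside.
- jam_jar: Bystander: jar, 68 mm across, 95 mm high, beyond the gutter's high end. Origin: centre of its underside.
- spice_pot: Bystander: white pot, 48 mm across, 70 mm high, beside the gutter. Origin: centre of its underside.
- long_tin: The long tin itself: origin at the same point as long_tin_center.
Not all that is in view belongs to the job. What is shaped like the long_tin but green is not meant.

How it is judged (in metres and radians):
At the end, for the whole second after the job is handed in: The long tin lies at rest in its lane's pocket, between the ramp's crest and the stop plate: the middle of its axis within 6 mm of the pocket point along the slope, 15 mm across and 5 mm square to the floor. The short tin is within 12 mm of its start (((x of long_tin_center in the frame of pocket_left between -0.006 and 0.006 m and y of long_tin_center in the frame of pocket_left between -0.015 and 0.015 m and z of long_tin_center in the frame of pocket_left between -0.005 and 0.005 m) or (x of long_tin_center in the frame of pocket_right between -0.006 and 0.006 m and y of long_tin_center in the frame of pocket_right between -0.015 and 0.015 m and z of long_tin_center in the frame of pocket_right between -0.005 and 0.005 m)) and linear speed of long_tin below 0.02 m/s and angular speed of long_tin below 0.5 rad/s and distance of short_tin_center from where it was at the start of the episode below 0.012 m); the robot touches nothing.
It fails at once if the long tin is lifted: its axis comes more than 12 mm higher above the sloping floor than when it rests on it (the crest itself raises it 4 mm) (z of long_tin_center in the frame of pocket_left above 0.012 m).
It fails at once if the long tin is flicked: faster than 0.7 m/s (linear speed of long_tin above 0.7 m/s).
It fails at once if the short tin is moved more than 12 mm (distance of short_tin_center from where it was at the start of the episode above 0.012 m).
It fails at once if a bystander is moved more than 20 mm (distance of any of cake_ring, tart_cup, jam_jar, spice_pot from where it was at the start of the episode above 0.02 m).
It also fails if it takes over 40 s, if anything falls off the work surface, if the arm or the gripper's body presses on something with over 40 N, if the wrist force passes 120 N, or if a joint passes its speed limit or range.

## Robot

A 6-joint arm with a two-finger parallel gripper is mounted at the origin on the work surface. World frame = base frame: x ahead of the robot, y to its left, z up, the work surface at z = 0. Lengths are in mm, angles in rad, forces in N, time in s.
With the tool pointing down it reaches from about 350 to 850 mm from the base axis. Payload 8.1 kg.
Tool frame: the origin (TCP) lies between the finger pads; the fingertips stand 17 mm ahead of it and the grasp point (between the pads) lies 2 mm behind it (ctrl.finger_overhang is the z of the fingertips in the tool frame, in mm); z points along the fingers, y is the line along which they close (so a half turn about z gives the same grasp; the last joint's range is limited). The gripper opens to 93 mm and grips with 3 to 60 N. Pads are 15 mm wide; open, the fingers measure 128 mm over their backs; the gripper's body (75 mm by 188 mm) begins 65 mm behind the grasp point.
Start: joints at [1.127, 0.13, 1.488, -0, 1.523, -0.085], TCP at [210.669, 561.804, 235.635] pointing down, gripper open.
Joint ranges: [-2.96, 2.96], [-0.89, 2.26], [0.02, 2.5], [-1.34, 4.48], [0, 2.73], [-2.66, 2.66]. Speed limits (rad/s): [2.39, 2.39, 2.79, 3.14, 3.14, 3.14].

## Interface

Orientations are given as [roll, pitch, yaw] about the fixed x, y, z axes, in that order (R = Rz(yaw) Ry(pitch) Rx(roll)).
In Python, from bench import ctrl gives the robot as it stands.
- The arm moves only by the tool carry_out, never from a script. Its argument "rows" is one flat list of numbers, 7 for each row, row after row: the shift along the tool's x, y, z each as a share of 2 cm, from -1 to 1, then the turn, a rotation vector about the tool's x, y, z each as a share of 5 degrees, from -1 to 1, then the closure, from -1 (fully open) to 1 (shut). In form: [x, y, z, ax, ay, az, grip, x, y, z, ax, ay, az, grip, ...]. A call has 1 to 12 rows; each row shifts and turns the commanded pose from where the row before left it, along the tool's axes as they then stand; what a row does not reach is not made up. A row lasts 1/12 s, in which the tool goes at most 41.7 mm and 7.16 degrees, less where a joint would pass 70% of its speed; a pose out of reach is approached as far as the arm can. A call with a number of a shift or a turn outside -1 to 1 is refused whole. A call with a gripper value outside its range is refused whole. The fingers move at their own pace and stop on an object; "grip_force" is the grip in N (left out, the last holds). Time passes only in rows, so rows that do not move let the fingers close. It gives the time, the measured TCP pose, the force, the opening and the grip force at its end, in the units of the state.
- ctrl.get_obs(): the state, without advancing time (a new reading comes with each control period).
- ctrl.read_camera(name): name is "side" or "top" or "wrist"; returns a dict with "color" (384x512x3 uint8, red, green, blue), "fx", "fy", "cx", "cy" (pixels), "k1" (the pictures are not rectified: a ray, as slopes to the right and down, at radius r is drawn at 1 + k1 r^2 times it, then the intrinsics apply), "camera_from_world" (4x4, takes a point from world to camera coordinates). Camera axes: x right, y down, z forward; pixel columns grow to the right and rows downward; lengths in mm; the calibration is good to about 2 mm. A picture is of the moment at which its call begins. There is no depth.
- ctrl.finish_job(): hands the job in; it is judged then, once.
Trained networks look in a picture, given as the dict that the camera call returned (one of the last four; its "shot" number tells which), for a name from the list of things; names that differ only in an ending like _2 or _b are one class to them, and where a whole thing is asked for, a point or a joint stands for the part that bears it (a point fixed in the world has none). Each returns a list of dicts, best first, with "confidence" (0 to 1); they miss things now and then, are a little off and sometimes report something else, mostly with a low value. They report only what shows in the picture. A call takes as long as a camera call. They do not tell look-alikes from the thing itself.
- ctrl.masks_of(picture, target): "region" (384x512 bool, what is visible of it) and "point" ([row, column] in pixels, amid what is visible of it).
The state is a dict: "clock": time; "q": joint angles; "qvel": joint speeds; "tau": joint torques, N m; "tool_pos": TCP position; "ee_rot": TCP orientation; "ft_force": force on the tool from outside, world axes, zero at the start; "wrist_torque": the same for the moment, N m; "opening": finger opening in mm; "grip_force": force on a finger pad.
Only numpy, scipy, OpenCV 4.12 (cv2) and the standard library are available. Lean on these libraries where they do the work, as an engineer would, in place of code of your own. Each camera call takes 0.05 s, during which the arm holds its last target. There are 200 camera calls.

## Working session

There is one attempt and no reset: what is moved stays moved. The work goes in short steps, Python scripts to look and compute and a tool call to move; the robot and the scene stay as the last step left them, time stands still between calls to the robot, and variables do not carry over. Pictures are saved under pics/ and viewed, at most 10 in all, crops included, and the job is handed in when it is done.

Besides the shell and the picture viewer there is one more tool, called after ">>>" by a JSON object that holds its "op" and its "data". carry_out: Moves the arm, as the interface text tells. Shift numbers are shares of 2 cm and turn numbers shares of 5 degrees, none past 1 either way. Its arguments: {"type":"object","properties":{"rows":{"type":"array"},"grip_force":{"type":"number"}},"required":["rows"]}

```bash
mkdir -p pics; cat > h.py <<'E'
import numpy as np,cv2
from bench import ctrl
def ray(p,rc):
    K=np.array([[p['fx'],0,p['cx']],[0,p['fy'],p['cy']],[0,0,1.]])
    x,y=(rc[1]-p['cx'])/p['fx'],(rc[0]-p['cy'])/p['fy']
    u,v=x,y
    for _ in range(20):
        s=1+p['k1']*(u*u+v*v);u,v=x/s,y/s
    T=np.array(p['camera_from_world']);R,t=T[:3,:3],T[:3,3]
    return -R.T@t,R.T@np.array([u,v,1])
def at_z(p,rc,z):
    c,d=ray(p,rc);return c+d*(z-c[2])/d[2]
def proj(p,X):
    T=np.array(p['camera_from_world']);c=T[:3,:3]@np.asarray(X,float)+T[:3,3]
    u,v=c[0]/c[2],c[1]/c[2];s=1+p['k1']*(u*u+v*v)
    return np.array([p['cy']+p['fy']*v*s,p['cx']+p['fx']*u*s])
E
python3 - <<'E'
from h import *
o=ctrl.get_obs();print(o)
ims=[]
for n in['top','side']:
    p=ctrl.read_camera(n);im=p['color'][:,:,::-1].copy()
    print(n,np.round(ray(p,(192,256)),2))
    for t in['gutter','long_tin','short_tin_center','cake_ring','tart_cup','jam_jar','spice_pot','low_lip','pocket_left','pocket_right']:
        try:
            for m in ctrl.masks_of(p,t)[:3]:
                r,c=np.nonzero(m['region']);
                print(n,t,round(m['confidence'],2),np.round(m['point']),(r.min(),r.max(),c.min(),c.max()),np.round(at_z(p,m['point'],40)))
        except Exception as e:print(t,e)
    cv2.imwrite(f'pics/{n}0.png',cv2.resize(im,(768,576)))
E
```

```text
{'clock': 0.0, 'q': array([ 1.12664094e+00,  1.31169000e-01,  1.48926131e+00, -8.81869415e-06,
        1.52297542e+00, -8.53873742e-02]), 'qvel': array([-1.68080572e-03,  9.92019972e-04, -6.09484958e-05,  1.93101515e-05,
        1.22068112e-04,  3.82412140e-05]), 'tau': array([-7.06784067e-04, -5.59851944e+01, -4.91751087e+01,  7.62934657e-02,
        3.60447506e-02, -2.33657829e-04]), 'tool_pos': array([210.42099124, 561.33137173, 234.59259229]), 'ee_rot': array([-3.13978543e+00, -1.45850220e-04,  2.78282494e+00]), 'ft_force': array([ 0.38945944, -0.56260458,  0.60429949]), 'wrist_torque': array([ 0.01041486, -0.00731643,  0.0054316 ]), 'grip_force': 0.0, 'opening': 93.00840112513869}
top [[ 4.71970e+02 -1.39200e+01  1.24615e+03]
 [ 7.00000e-02  2.00000e-02 -1.00000e+00]]
top gutter 0.98 [194. 243.] (np.int64(129), np.int64(252), np.int64(175), np.int64(327)) [552.  42.  40.]
top gutter 0.63 [148. 289.] (np.int64(125), np.int64(165), np.int64(274), np.int64(310)) [678. -81.  40.]
top long_tin 0.93 [245. 371.] (np.int64(225), np.int64(265), np.int64(355), np.int64(388)) [ 420. -297. 
[... 2147 characters left out ...]
nt64(211), np.int64(237)) [672. 174.  40.]
side jam_jar 0.6 [166. 141.] (np.int64(145), np.int64(191), np.int64(123), np.int64(155)) [473. 252.  40.]
side jam_jar 0.18 [166. 230.] (np.int64(142), np.int64(185), np.int64(194), np.int64(253)) [620.  99.  40.]
side spice_pot 0.84 [152. 287.] (np.int64(141), np.int64(165), np.int64(275), np.int64(294)) [760.  36.  40.]
side low_lip 0.67 [192. 225.] (np.int64(137), np.int64(255), np.int64(142), np.int64(306)) [552.  42.  40.]
side pocket_left 0.65 [196. 204.] (np.int64(165), np.int64(214), np.int64(159), np.int64(224)) [509.  63.  40.]
side pocket_right 0.94 [167. 230.] (np.int64(141), np.int64(185), np.int64(194), np.int64(253)) [619.  98.  40.]
```

View pics/top0.png

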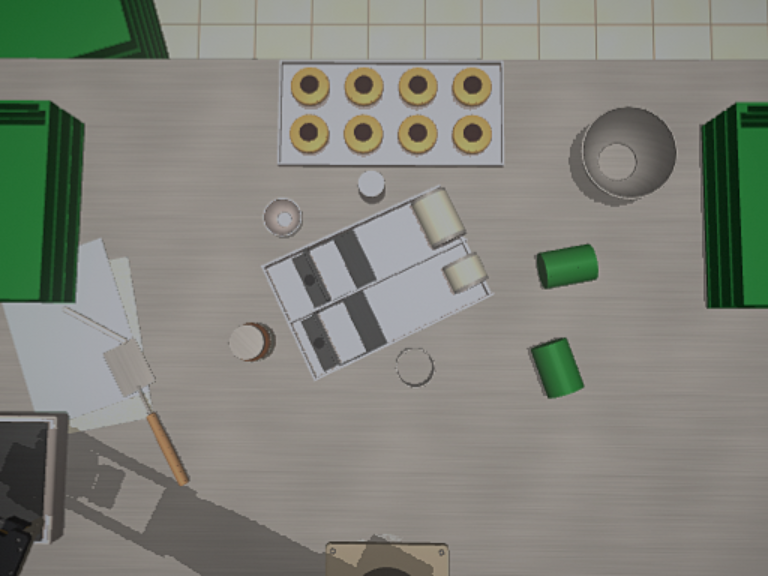

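View pics/side0.png

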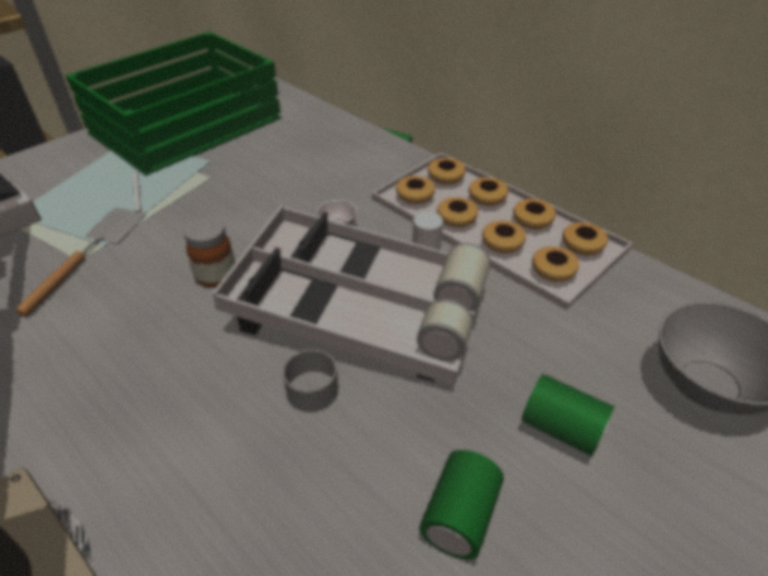

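The top picture shows the gutter with its high end at lower left, around (290,323). The cream long tin is at (440,218) in the far lane, which is the right lane looking up. The short cream tin is at (465,272).

Candidates for the long tin are cream (440,218) and green (567,265) and (557,368). The cream one fits: it lies in the gutter and isn't green. Next I fit the gutter pose and confirm it in a crop.

```bash
cat >> h.py <<'E'
import json
S=.09
def G(P,s,y,h): # s along slope from origin, y left, h square to the floor
    x,y0,a=P;X=s*np.cos(S)-h*np.sin(S);Z=35+s*np.sin(S)+h*np.cos(S)
    return np.array([x+X*np.cos(a)-y*np.sin(a),y0+X*np.sin(a)+y*np.cos(a),Z])
E
python3 - <<'E'
from h import *
from scipy.optimize import least_squares
t=ctrl.read_camera('top');s=ctrl.read_camera('side')
# top-edge corners (col,row in 768 picture)
ct=[((440,187),-161,-110),((493,295),-161,110),((318,380),188,110),((263,267),188,-110)]
cs=[((217,297),188,110),((283,209),188,-110)]
f=lambda P:np.concatenate([proj(p,G(P,a,b,26))-np.array([c[1],c[0]])/1.5 for p,C in((t,ct),(s,cs)) for c,a,b in C])
r=least_squares(f,[560,40,2.0]);P=r.x;print(P,np.round(r.fun.reshape(-1,2),1))
# tin: fit s,y so the projected cylinder silhouette matches the mask, both views
def hull(p,sc,yc,L):
    q=np.array([proj(p,G(P,sc+33*np.cos(k),yc+e*L/2,33+33*np.sin(k)))[::-1] for e in(-1,1) for k in np.linspace(0,6.28,24)])
    return cv2.convexHull(q.astype(np.float32))[:,0]
for nm,L,y0 in(('long_tin',90,-54),):
    for p in(t,s):
        ms=ctrl.masks_of(p,nm)
        exp=proj(p,G(P,-120,y0,33));m=min(ms,key=lambda m:np.linalg.norm(np.array(m['point'])-exp))
        M=m['region'];best=None
        for sc in np.arange(-145,-95,2):
            for yc in np.arange(y0-14,y0+15,2):
                I=np.zeros(M.shape,np.uint8);cv2.fillConvexPoly(I,np.round(hull(p,sc,yc,L)*8).astype(np.int32),1,shift=3)
                io=(I&M).sum()/(I|M).sum()
                if best is None or io>best[0]:best=(io,sc,yc)
        print(nm,m['confidence'],best)
ov=[]
for p,b in((t,(110,165)),(s,(120,130))):
    im=cv2.resize(p['color'][:,:,::-1],None,fx=4,fy=4,interpolation=cv2.INTER_CUBIC)
    L=lambda A,B,c:cv2.line(im,*[tuple(np.round((proj(p,G(P,*q))[::-1]+.5)*4).astype(int).tolist()) for q in(A,B)],c,1)
    for y in(-110,0,110):L((-161,y,26),(188,y,26),(0,0,255))
    for x in(-161,188):L((x,-110,26),(x,110,26),(0,0,255))
    for x in range(0,160,20):L((x,-100,0),(x,-4,0),(0,200,0))
    L((-155,-106,12),(-155,106,12),(255,0,0))
    h=hull(p,-122,-54,90);cv2.polylines(im,[np.round((h+.5)*4).astype(np.int32)],1,(255,0,255),1)
    ov.append(im[b[0]*4:(b[0]+150)*4,b[1]*4:(b[1]+190)*4])
cv2.imwrite('pics/ov_t.png',ov[0]);cv2.imwrite('pics/ov_s.png',ov[1])
json.dump(P.tolist(),open('P.json','w'))
E
```

```text
[574.99502448   2.26758595   2.0276358 ] [[-2.1  1.2]
 [-0.7  2.4]
 [ 0.6 -0.5]
 [-0.9  0.3]
 [-0.3 -2.6]
 [-1.3 -1.1]]
long_tin 0.63 (np.float64(0.9497435897435897), np.int64(-125), np.int64(-58))
long_tin 0.87 (np.float64(0.8236559139784946), np.int64(-125), np.int64(-62))
```

View pics/ov_t.png

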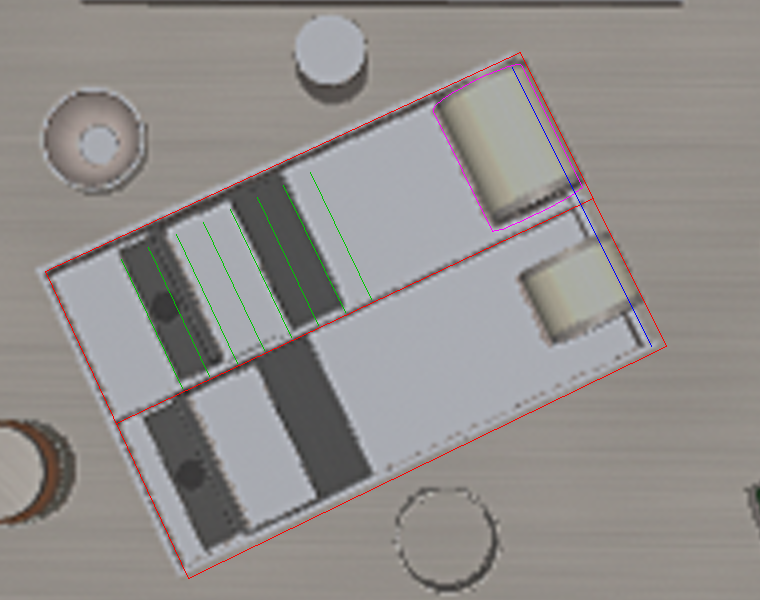

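View pics/ov_s.png

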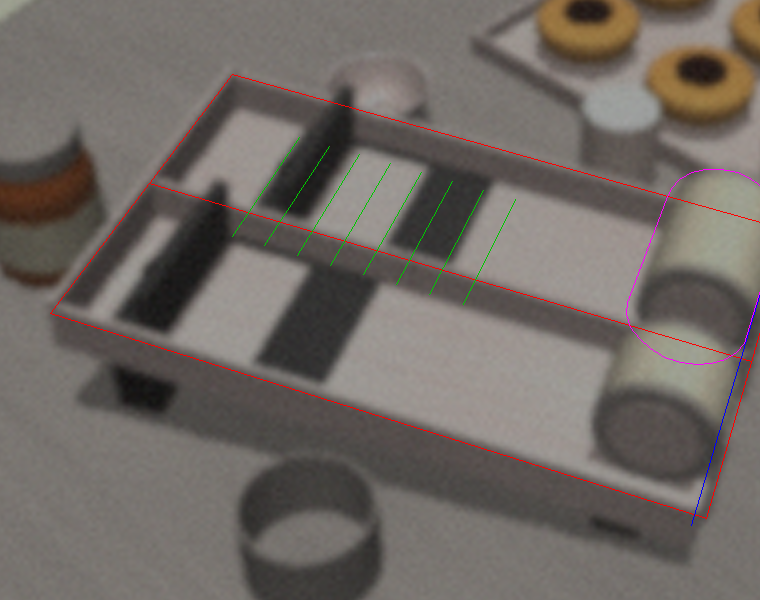

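The overlay confirms that the cream tin in the right lane is the long one. In the fit's coordinates the ramp spans s ≈ 20..60, so the pocket is at s ≈ 77, good to about 3 mm. The tin rests at s ≈ -127. Now I turn the tool to line up with the lane and plan the transfer.

>>> {"op": "carry_out", "data": {"rows": [0,0,0,0,0,1,0,0,0,0,0,0,1,0,0,0,0,0,0,1,0,0,0,0,0,0,1,0,0,0,0,0,0,1,0,0,0,0,0,0,1,0,0,0,0,0,0,1,0,0,0,0,0,0,1,0,0,0,0,0,0,0.65,0,0,0,0,0,0,0,0,0,0,0,0,0,0,0]}}

```text
clock: 2.22
tool_pos: [210.7, 561.8, 235.6]
ee_rot: [3.142, 0.0, 2.03]
ft_force: [0.0, -0.1, 0.5]
opening: 46.6
grip_force: 0.0
```

```bash
cat >> h.py <<'E'
from scipy.spatial.transform import Rotation as Ro
def to(s,y,h):
    P=json.load(open('P.json'));o=ctrl.get_obs();R=Ro.from_euler('xyz',o['ee_rot'])
    print('clock',o['clock'],'pos',np.round(o['tool_pos'],1),'rot',np.round(o['ee_rot'],3),'F',np.round(o['ft_force'],1),'open',o['opening'])
    print('target',np.round(G(P,s,y,h),1),'tool shift in 2cm units',np.round(R.inv().apply(G(P,s,y,h)-o['tool_pos'])/20,2))
def where():
    P=json.load(open('P.json'));o=ctrl.get_obs();d=o['tool_pos']-G(P,0,0,0)
    d=Ro.from_euler('z',-P[2]).apply(d);d=Ro.from_euler('y',S).apply(d)
    print('s,y,h of TCP',np.round(d,1),'F along lane',np.round(Ro.from_euler('z',-P[2]).apply(o['ft_force']),1))
E
python3 -c "
from h import *
to(-215,-56,100)"
```

```text
clock 2.2167 pos [210.7 561.8 235.6] rot [3.142 0.    2.03 ] F [ 0.  -0.1  0.5] open 46.639584347886284
target [ 723.7 -173.3  115.3] tool shift in 2cm units [-44.31   6.71   6.02]
```

>>> {"op": "carry_out", "data": {"rows": [-0.985,0.15,0,0,0,0,0,-0.985,0.15,0,0,0,0,0,-0.985,0.15,0,0,0,0,0,-0.985,0.15,0,0,0,0,0,-0.985,0.15,0,0,0,0,0,-0.985,0.15,0,0,0,0,0,-0.985,0.15,0,0,0,0,0,-0.985,0.15,0,0,0,0,0,-0.985,0.15,0,0,0,0,0,-0.985,0.15,0,0,0,0,0,-0.985,0.15,0,0,0,0,0,-0.985,0.15,0,0,0,0,0]}}

```text
clock: 3.22
tool_pos: [347.8, 364.8, 235.8]
ee_rot: [3.141, -0.0, 2.03]
ft_force: [0.8, -0.3, 0.2]
opening: 46.4
grip_force: 0.0
```

>>> {"op": "carry_out", "data": {"rows": [-0.985,0.15,0,0,0,0,0,-0.985,0.15,0,0,0,0,0,-0.985,0.15,0,0,0,0,0,-0.985,0.15,0,0,0,0,0,-0.985,0.15,0,0,0,0,0,-0.985,0.15,0,0,0,0,0,-0.985,0.15,0,0,0,0,0,-0.985,0.15,0,0,0,0,0,-0.985,0.15,0,0,0,0,0,-0.985,0.15,0,0,0,0,0,-0.985,0.15,0,0,0,0,0,-0.985,0.15,0,0,0,0,0]}}

```text
clock: 4.22
tool_pos: [484.5, 168.5, 235.8]
ee_rot: [3.141, 0.0, 2.03]
ft_force: [-0.1, -0.9, -0.2]
opening: 46.5
grip_force: 0.0
```

>>> {"op": "carry_out", "data": {"rows": [-0.985,0.15,0,0,0,0,0,-0.985,0.15,0,0,0,0,0,-0.985,0.15,0,0,0,0,0,-0.985,0.15,0,0,0,0,0,-0.985,0.15,0,0,0,0,0,-0.985,0.15,0,0,0,0,0,-0.985,0.15,0,0,0,0,0,-0.985,0.15,0,0,0,0,0,-0.985,0.15,0,0,0,0,0,-0.985,0.15,0,0,0,0,0,-0.985,0.15,0,0,0,0,0,-0.985,0.15,0,0,0,0,0]}}

```text
clock: 5.22
tool_pos: [621.1, -27.8, 235.6]
ee_rot: [-3.142, 0.0, 2.03]
ft_force: [0.4, 0.4, 0.5]
opening: 46.7
grip_force: 0.0
```

>>> {"op": "carry_out", "data": {"rows": [-0.985,0.15,0,0,0,0,0,-0.985,0.15,0,0,0,0,0,-0.985,0.15,0,0,0,0,0,-0.985,0.15,0,0,0,0,0,-0.985,0.15,0,0,0,0,0,-0.985,0.15,0,0,0,0,0,-0.985,0.15,0,0,0,0,0,-0.985,0.15,0,0,0,0,0,-0.985,0.15,0,0,0,0,0,0,0,0,0,0,0,0]}}

```text
clock: 6.05
tool_pos: [723.7, -177.3, 234.5]
ee_rot: [-3.141, 0.0, 2.028]
ft_force: [-0.1, 0.2, 0.3]
opening: 46.3
grip_force: 0.0
```

```bash
python3 - <<'E'
from h import *
to(-215,-56,37)
p=ctrl.read_camera('wrist');cv2.imwrite('pics/w1.png',p['color'][:,:,::-1])
for m in ctrl.masks_of(p,'long_tin')[:3]:
    r,c=np.nonzero(m['region']);print(m['confidence'],m['point'],r.min(),r.max(),c.min(),c.max())
E
```

```text
clock 6.05 pos [ 723.7 -177.3  234.5] rot [-3.141  0.     2.028] F [-0.1  0.2  0.3] open 46.33321193860296
target [ 721.2 -168.2   52.5] tool shift in 2cm units [0.47 0.1  9.1 ]
0.95 [219.6, 136.6] 186 251 109 165
0.95 [157.0, 31.0] 132 183 0 67
0.93 [94.5, 261.5] 62 124 218 305
```

View pics/w1.png

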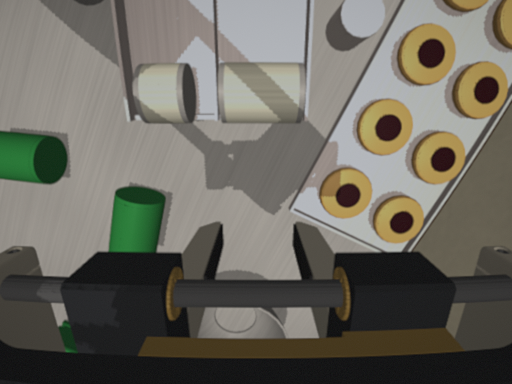

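The wrist view shows the long tin centred at (94,262) between the lane walls at columns 217 and 308. The way down is clear of the donut tray, whose corner is at (295,208). Next I check lateral alignment.

```bash
python3 - <<'E'
from h import *
p=ctrl.read_camera('wrist');P=json.load(open('P.json'));o=ctrl.get_obs()
R=Ro.from_euler('xyz',o['ee_rot'])
for n,rc,z in(('tin L top',(93,220),77),('tin R top',(93,304),77),('mid wall',(110,216.5),47),('right wall',(110,309),47),('tin rear',(124,262),56),('lip/end mid',(121,190),36),('tip L',(226,219),o['tool_pos'][2]-17),('tip R',(226,297),o['tool_pos'][2]-17)):
    X=at_z(p,rc,z);print(n,np.round(X,1),'tool xy mm',np.round(R.inv().apply(X-o['tool_pos'])[:2],1))
E
```

```text
tin L top [ 642.8 -103.2   77. ] tool xy mm [ 98.6 -40.6]
tin R top [723.5 -63.4  77. ] tool xy mm [98.6 49.4]
mid wall [ 642.5 -122.6   47. ] tool xy mm [ 81.3 -49.4]
right wall [741.5 -73.8  47. ] tool xy mm [81.3 61. ]
tin rear [ 698.3 -113.1   56. ] tool xy mm [65.1  4.8]
lip/end mid [ 616.5 -149.8   36. ] tool xy mm [ 68.4 -84.7]
tip L [ 697.2 -179.6  218.2] tool xy mm [  6.1 -25.6]
tip R [ 743.2 -156.9  218.2] tool xy mm [ 6.1 25.7]
```

>>> {"op": "carry_out", "data": {"rows": [0,0.24,0.98,0,0,0,0,0,0,0.98,0,0,0,0,0,0,0.98,0,0,0,0,0,0,0.98,0,0,0,0,0,0,0.98,0,0,0,0,0,0,0.98,0,0,0,0,0,0,0.98,0,0,0,0,0,0,0.98,0,0,0,0,0,0,0.95,0,0,0,0,0.8,0,0,0,0,0,0,0.6,0,0,0,0,0,0,0.4,0,0,0,0,0,0]}}

```text
clock: 7.2
tool_pos: [710.4, -137.4, 59.4]
ee_rot: [-3.141, -0.001, 2.03]
ft_force: [0.3, -0.6, -0.3]
opening: 46.4
grip_force: 0.0
```

>>> {"op": "carry_out", "data": {"rows": [0.25,0,0,0,0,0,0,0.2,0,0,0,0,0,0,0.2,0,0,0,0,0,0,0.15,0,0,0,0,0,0,0.1,0,0,0,0,0,0,0,0,0,0,0,0,0]}}

```text
clock: 7.7
tool_pos: [703.6, -123.4, 60.0]
ee_rot: [3.141, 0.0, 2.028]
ft_force: [0.5, -1.0, -0.2]
opening: 46.7
grip_force: 0.5
```

```bash
python3 - <<'E'
from h import *
where();to(0,-54,37)
t=ctrl.read_camera('top')
im=cv2.resize(t['color'][100:230,220:390,::-1],None,fx=4,fy=4,interpolation=cv2.INTER_CUBIC)
w=cv2.resize(ctrl.read_camera('wrist')['color'][:250,:,::-1],(680,332))
cv2.imwrite('pics/c1.png',np.vstack([im[:260],w]))
E
```

```text
s,y,h of TCP [-166.6  -60.    40.2] F along lane [-1.1 -0.  -0.2]
clock 7.7 pos [ 703.6 -123.4   60. ] rot [3.141 0.    2.028] F [ 0.5 -1.  -0.2] open 46.73592010842602
target [624.9  23.1  71.9] tool shift in 2cm units [ 8.31 -0.3  -0.59]
```

View pics/c1.png

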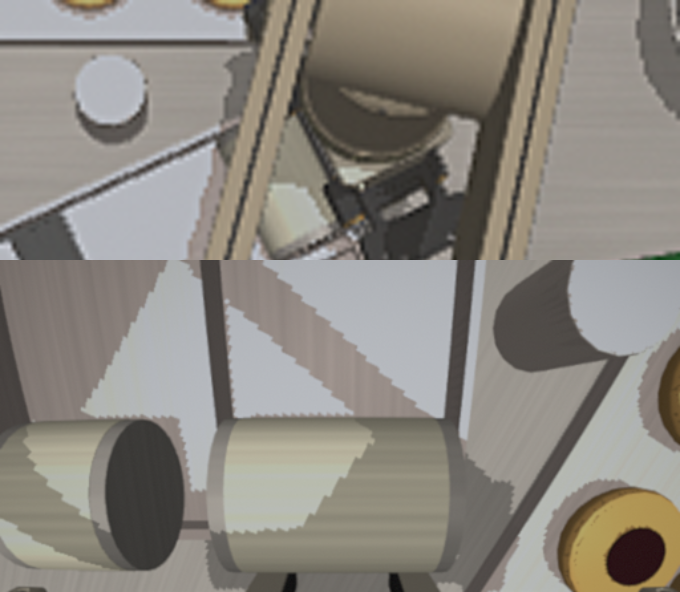

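The fingers are just touching the tin (about 1 N) and centred on it, with columns 290 and 395 in the wrist view against a tin centre of 340. I start a steady push up the slope.

>>> {"op": "carry_out", "data": {"rows": [0.15,0,-0.014,0,0,0,0,0.25,0,-0.0225,0,0,0,0,0.25,0,-0.0225,0,0,0,0,0.25,0,-0.0225,0,0,0,0,0.25,0,-0.0225,0,0,0,0,0.25,0,-0.0225,0,0,0,0,0.25,0,-0.0225,0,0,0,0,0.25,0,-0.0225,0,0,0,0,0.25,0,-0.0225,0,0,0,0,0.25,0,-0.0225,0,0,0,0,0.25,0,-0.0225,0,0,0,0,0.25,0,-0.0225,0,0,0,0]}}

```text
clock: 8.8
tool_pos: [677.7, -71.0, 65.1]
ee_rot: [-3.142, -0.0, 2.028]
ft_force: [0.8, -1.2, 1.2]
opening: 46.3
grip_force: 0.3
```

```bash
python3 - <<'E'
from h import *
where()
w=ctrl.read_camera('wrist');cv2.imwrite('pics/w2.png',w['color'][:,:,::-1])
E
```

```text
s,y,h of TCP [-107.9  -59.9   40. ] F along lane [-1.4 -0.1  1.2]
```

View pics/w2.png

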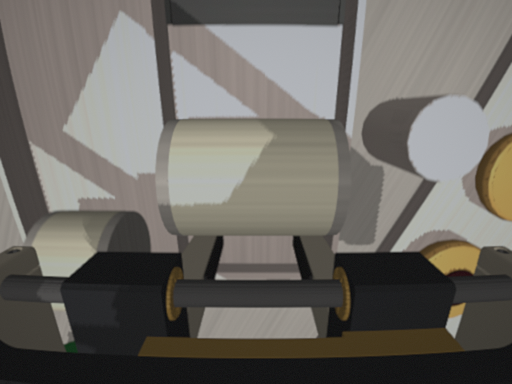

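The tin (158..347, rows 118–235) is moving square in its lane, with the short tin left behind. I keep pushing.

>>> {"op": "carry_out", "data": {"rows": [0.25,0,-0.0225,0,0,0,0,0.25,0,-0.0225,0,0,0,0,0.25,0,-0.0225,0,0,0,0,0.25,0,-0.0225,0,0,0,0,0.25,0,-0.0225,0,0,0,0,0.25,0,-0.0225,0,0,0,0,0.25,0,-0.0225,0,0,0,0,0.25,0,-0.0225,0,0,0,0,0.25,0,-0.0225,0,0,0,0,0.25,0,-0.0225,0,0,0,0,0.25,0,-0.0225,0,0,0,0,0.25,0,-0.0225,0,0,0,0]}}

```text
clock: 9.85
tool_pos: [651.2, -17.2, 70.5]
ee_rot: [-3.142, -0.0, 2.028]
ft_force: [0.7, -1.1, 0.5]
opening: 46.2
grip_force: 0.3
```

>>> {"op": "carry_out", "data": {"rows": [0.25,0,-0.0225,0,0,0,0,0.25,0,-0.0225,0,0,0,0,0.25,0,-0.0225,0,0,0,0,0.25,0,-0.0225,0,0,0,0,0.25,0,-0.0225,0,0,0,0,0.25,0,-0.0225,0,0,0,0,0.25,0,-0.0225,0,0,0,0,0.25,0,-0.0225,0,0,0,0,0.25,0,-0.0225,0,0,0,0,0.25,0,-0.0225,0,0,0,0]}}

```text
clock: 10.68
tool_pos: [629.3, 27.6, 75.1]
ee_rot: [3.141, 0.0, 2.028]
ft_force: [1.4, -0.8, 1.4]
opening: 47.0
grip_force: 0.8
```

```bash
python3 - <<'E'
from h import *
where()
w=ctrl.read_camera('wrist');cv2.imwrite('pics/w3.png',w['color'][:,:,::-1])
E
```

```text
s,y,h of TCP [  2.4 -59.9  40. ] F along lane [-1.4 -0.9  1.4]
```

View pics/w3.png

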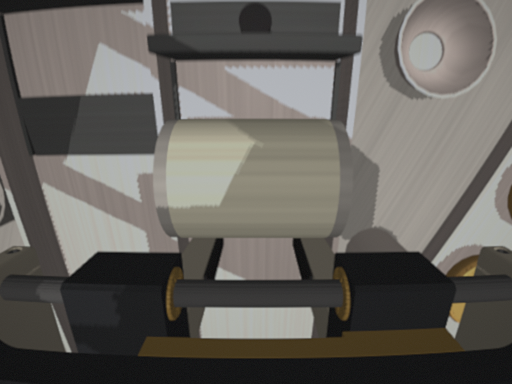

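The tin is on the ramp and the stop plate's edge is at row 44. I slow down over the crest.

>>> {"op": "carry_out", "data": {"rows": [0.15,0,-0.0135,0,0,0,0,0.15,0,-0.0135,0,0,0,0,0.15,0,-0.0135,0,0,0,0,0.15,0,-0.0135,0,0,0,0,0.15,0,-0.0135,0,0,0,0,0.15,0,-0.0135,0,0,0,0,0.15,0,-0.0135,0,0,0,0,0.15,0,-0.0135,0,0,0,0,0.15,0,-0.0135,0,0,0,0,0.15,0,-0.0135,0,0,0,0]}}

```text
clock: 11.57
tool_pos: [616.0, 54.4, 77.7]
ee_rot: [-3.142, 0.0, 2.028]
ft_force: [0.7, 0.8, 0.2]
opening: 46.5
grip_force: 0.3
```

>>> {"op": "carry_out", "data": {"rows": [0.1,0,-0.009,0,0,0,0,0.1,0,-0.009,0,0,0,0,0,0,0,0,0,0,0]}}

```text
clock: 11.82
tool_pos: [615.6, 55.2, 78.6]
ee_rot: [3.141, 0.005, 2.027]
ft_force: [4.6, -11.3, -1.1]
opening: 46.5
grip_force: 6.1
```

```bash
python3 - <<'E'
from h import *
where()
w=ctrl.read_camera('wrist');cv2.imwrite('pics/w4.png',w['color'][:,:,::-1])
m=max(ctrl.masks_of(w,'long_tin'),key=lambda m:m['region'].sum());r,c=np.nonzero(m['region']);print(r.min(),r.max(),c.min(),c.max())
E
```

```text
s,y,h of TCP [ 33.4 -59.8  40.7] F along lane [-12.2   0.9  -1.1]
121 236 155 349
```

View pics/w4.png

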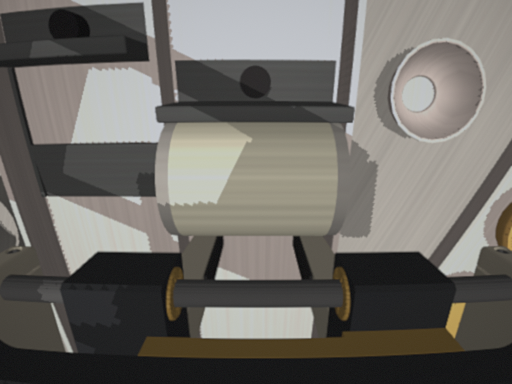

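The force fell to zero as the tin dropped past the crest, then rose to 12 N against the stop. The tin's front edge touches the plate at row 121. Now I back off gently, then go up.

>>> {"op": "carry_out", "data": {"rows": [-0.1,0,0,0,0,0,0,-0.2,0,0,0,0,0,0,-0.3,0,0,0,0,0,0,-0.5,0,0,0,0,0,0,-0.5,0,-0.2,0,0,0,0,-0.3,0,-0.5,0,0,0,0,0,0,-0.8,0,0,0,0,0,0,-1,0,0,0,0,0,0,-1,0,0,0,0,0,0,-1,0,0,0,0,0,0,-1,0,0,0,0,0,0,-1,0,0,0,0]}}

```text
clock: 12.92
tool_pos: [631.5, 23.0, 210.3]
ee_rot: [3.141, 0.001, 2.028]
ft_force: [0.3, 0.1, -0.2]
opening: 46.7
grip_force: 0.0
```

>>> {"op": "carry_out", "data": {"rows": [-0.5,0,-0.5,0,0,0,0,-0.5,0,-0.5,0,0,0,0,-0.5,0,0,0,0,0,0,0,0,0,0,0,0,0,0,0,0,0,0,0,0]}}

```text
clock: 13.33
tool_pos: [644.4, -4.0, 227.5]
ee_rot: [-3.141, -0.001, 2.027]
ft_force: [1.0, -0.3, -0.9]
opening: 46.3
grip_force: 0.0
```

```bash
python3 - <<'E'
from h import *
where()
w=ctrl.read_camera('wrist')
cv2.imwrite('pics/w5.png',w['color'][:,:,::-1])
E
```

```text
s,y,h of TCP [-18.8 -59.5 195. ] F along lane [-0.7 -0.8 -0.9]
```

View pics/w5.png

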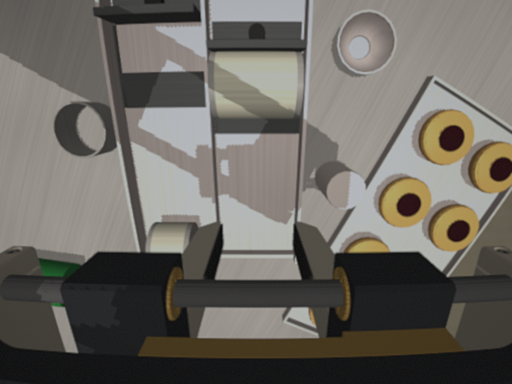

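The long tin rests at (85,256) between the ramp and the stop plate. The short tin is still at the lip, around (240,172), and the hand is clear.

```bash
python3 -c "
from bench import ctrl
print(ctrl.finish_job())"
```

```text
the job is handed in; nothing more can be done
None
```

I pushed the long tin up the right lane, over the ramp and into the pocket against the stop plate, where it stayed after I took the hand away; the short tin still lay at the lip, and the job is handed in (no verdict was returned).

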